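# Load a cup into the carousel filler and index it under the chute

## Robot

A 6-joint arm with a two-finger parallel gripper is mounted at the origin on the work surface. World frame = base frame: x ahead of the robot, y to its left, z up, the work surface at z = 0. Lengths are in m, angles in degrees, forces in N, time in s.
With the tool pointing down it reaches from about 0.4 to 0.825 m from the base axis. Payload 7 kg.
Tool frame: the origin (TCP) lies midway between the tips of the shut fingers; the grasp point (between the pads) lies r.tcp_to_grasp behind it (r.tcp_to_grasp is the distance from the TCP to the grasp point, in m); x points along the fingers, y is the direction in which the jaws open and shut, and the axes are right-handed (so a half turn about x gives the same grasp; the last joint's range is limited). The gripper opens to 88 mm and grips with 3 to 60 N. Pads are 19 mm wide; open, the fingers measure 130 mm over their backs; the gripper's body (78 mm by 193 mm) begins 47 mm behind the grasp point.
Start: joints at [90.991, 20.546, 0.682, 0, -70.136, -16.507], TCP at [0.181, 0.65, 0.227] pointing down, gripper open.
Joint ranges: [-176.03, 176.03], [-82.01, 121.73], [-58.28, 71.71], [-173.87, 95.51], [-174.79, -0.11], [-173.66, 173.66]. Speed limits (degrees/s): [136.94, 136.94, 172.46, 180, 180, 180].

## Interface

Orientations are given as [roll, pitch, yaw] about the fixed x, y, z axes, in that order (R = Rz(yaw) Ry(pitch) Rx(roll)).
In Python, from plant import r gives the robot as it stands.
- The arm moves only by the tool carry_out, never from a script. Its argument "moves" is a list of rows, each a list of 7 numbers: the shift along the world's x, y, z in mm, then the turn, a rotation vector about the world's x, y, z in rad, then the opening in per cent of the stroke, from 0 (shut) to 100 (fully open). In form: [[x, y, z, wx, wy, wz, claw], ...]. A call has 1 to 5 rows; each row is the pose to reach, as a shift and turn from the pose commanded when the call began; what a row does not reach only later rows make up. A row lasts 1/10 s, in which the tool goes at most 50 mm and 8.59 degrees, less where a joint would pass 70% of its speed; a pose out of reach is approached as far as the arm can. A call with a gripper value outside its range is refused whole. The fingers move at their own pace and stop on an object; "squeeze" is the grip in N (left out, the last holds). Time passes only in rows, so rows that repeat a pose let the fingers close. It gives the time, the measured TCP pose, the force and the opening at its end, in the units of the state.
- r.get_state(): the state, without advancing time (a new reading comes with each control period).
- r.capture(name): name is "side" or "top" or "wrist"; returns the picture (400x640x3 uint8, blue, green, red); there is no depth.
- r.camera_params(name): a dict with "K" (3x3 intrinsics, pixels), "D" ([k1, k2, p1, p2, k3] as OpenCV has them; the pictures are not rectified), "rvec" (rotation vector, rad) and "tvec" (3), from world to camera coordinates, as OpenCV has them. Camera axes: x right, y down, z forward; pixel columns grow to the right and rows downward; lengths in m; the calibration is good to about 2 mm. A picture is of the moment at which its call begins: read the wrist's pose just before it. camera_params takes no time and is no camera call; for the wrist camera it gives the pose at the moment of the call.
- r.close_job(): hands the job in, once; it reports no verdict.
The state is a dict: "time_s": time; "joints": joint angles; "qd": joint speeds; "joint_torque": joint torques, N m; "tcp_pos": TCP position; "eef_rot": TCP orientation; "contact_force": force on the tool from outside, world axes, zero at the start; "moment": the same for the moment, N m; "gripper_width": finger opening in m.
Only numpy, scipy, OpenCV 4.12 (cv2) and the standard library are available. Lean on these libraries where they do the work, as an engineer would, in place of code of your own. Each camera call takes 0.05 s, during which the arm holds its last target. There are 200 camera calls.

## Task

Stand the loose paper cup upright in one of the carousel's nests, setting it down rather than dropping it, and let go. Then push the carousel round gently, never leaning on it hard, until that cup is under the topping spout and the spring latch has dropped fully into its notch. Leave the other things on the counter where they are.

Things in the scene. Friction and masses are not known exactly. Their poses are not given: they have to be found in the camera images.
- cup_mid (a point): Centre of the loose white paper cup, half-way up. The cup is open at the top, 85 mm tall, walls 3 mm, outside diameter 50 mm at the foot, 57 mm half-way up and 66 mm at the rolled rim; about 40 g. It stands upright on the counter, left of the machine. z of this point is its axis, upward.
- filler: The fixed cup filler. Origin on the carousel's vertical axis, at the counter; z up; its +x axis points level from there to the spout, the latch and the hopper column. Column 36 mm square at x = 240 mm, carrying a hopper 104 mm across, 238 to 415 mm above the counter; a chute tube 26 mm thick slopes down from it to the spout.
- spout (a point): Centre of the spout's lower end, 165 mm above the counter and 95 mm from the carousel's axis. The spout is a steel tube 28 mm across and 32 mm tall, with the chute joining it from the column side; it overhangs the filling station, so a cup cannot be lowered into a nest there from above.
- carousel: The round steel turntable, 280 mm across. Origin on its axis at the deck's top face, 52 mm above the counter; z up, x axis towards nest0. Hub 48 mm across, 58 mm tall. It turns freely both ways without end and stays where it is left. More than 18 N of the robot on it is too hard. Its rim has three notches, one on the radius of each nest.
- nest0 (a point): Centre of the floor of a nest, on the deck, 95 mm from the axis: an aluminium ring 57 mm inside, 63 mm outside and 12 mm tall, in which the cup's foot stands on the deck with about 3 mm of play. The point turns with the carousel.
- nest1 (a point): The same for the second nest, 120 degrees anticlockwise (from above) of nest0.
- nest2 (a point): The same for the third nest, 240 degrees anticlockwise of nest0.
- latch (a joint): Spring latch on the rim: a brass roller pin pressed inwards with 5 N, black knob behind. 0 m: on the plain rim; 0.008: fully in a notch. It drops into the first notch that comes round either way, whichever nest's it is, then blocks the carousel solidly (1 mm play). Its slotted bracket may sit up to 15 mm along the rim either side of the spout's line: found by feel, the push stiffens.
- spoke0 (a point): Point on the spoke 60 degrees anticlockwise of nest0, half-way through its thickness, 105 mm from the carousel's axis and 30 mm above the deck. The spoke is an upright radial aluminium rib 8 mm thick and 45 mm tall, from the hub to 128 mm from the axis. A steady push of about 4 to 7 N here, square to the rib, turns the carousel.
- spoke1 (a point): The same on the spoke 180 degrees from nest0.
- spoke2 (a point): The same on the spoke 300 degrees anticlockwise of nest0.
- napkins: Bystander: black napkin box, 110 x 130 mm, 114 mm tall plus a napkin. Origin under its centre.
- sauce_bottle: Bystander: orange squeeze bottle, 60 mm across, 185 mm tall. Origin under its centre.
- lid_stack: Bystander: stack of white lids, 72 mm across, 36 mm tall. Origin under its centre.
Mind the look-alikes: they are no part of the job. What is meant by the part that bears cup_mid is not blue, and is the larger of those in its own colour.

How it is judged (in metres and radians):
On the way, in this order (a step that is already met when the one before it is completed fails the run):
1. the cup stands upright in one of the nests, let go, with the carousel not yet latched (((horizontal distance between cup_mid and nest0 below 0.007 m and z of cup_mid in the frame of nest0 below 0.047 m) or (horizontal distance between cup_mid and nest1 below 0.007 m and z of cup_mid in the frame of nest1 below 0.047 m) or (horizontal distance between cup_mid and nest2 below 0.007 m and z of cup_mid in the frame of nest2 below 0.047 m)) and angle between cup_mid's own z axis and vertical below 0.12 rad and contact force between the fingers and cup below 0.1 N and value of joint latch below 0.003 m), for 0.2 s.
2. the latch has dropped into the notch with the cup under the spout (value of joint latch above 0.0065 m and horizontal distance between cup_mid and spout below 0.016 m), for 0.2 s.
At the end, for the whole second after the job is handed in: The cup stands upright (within 7 degrees) on the floor of a nest, its middle within 7 mm of the nest's centre line and within 16 mm of the spout's line, the latch has dropped more than 6.5 mm into the notch, and everything is at rest and let go (all of step 2 and ((horizontal distance between cup_mid and nest0 below 0.007 m and z of cup_mid in the frame of nest0 below 0.047 m) or (horizontal distance between cup_mid and nest1 below 0.007 m and z of cup_mid in the frame of nest1 below 0.047 m) or (horizontal distance between cup_mid and nest2 below 0.007 m and z of cup_mid in the frame of nest2 below 0.047 m)) and angle between cup_mid's own z axis and vertical below 0.12 rad and linear speed of cup below 0.02 m/s and angular speed of carousel below 0.05 rad/s); the robot touches nothing.
It fails at once if the robot bore on the carousel with more than 18 N (contact force between any of the arm, the fingers and carousel above 18 N).
It fails at once if the cup was dropped or flung: let go and faster than 0.6 m/s (contact force between the fingers and cup below 0.1 N and linear speed of cup above 0.6 m/s).
It fails at once if the napkin box, sauce bottle or lid stack was moved more than 30 mm (distance of any of napkins, sauce_bottle, lid_stack from where it was at the start of the episode above 0.03 m).
It also fails if it takes over 61 s, if anything falls off the work surface, if the arm or the gripper's body presses on something with over 40 N, if the wrist force passes 120 N, or if a joint passes its speed limit or range.

## Working session

There is one attempt and no reset: what is moved stays moved. The work goes in short steps, Python scripts to look and compute and a tool call to move; the robot and the scene stay as the last step left them, time stands still between calls to the robot, and variables do not carry over. Pictures are saved under pics/ and viewed, about 8 in all and at most 12, crops included, and the job is handed in when it is done.

Besides the shell and the picture viewer there is one more tool, called after "Request:" by a JSON object that holds its "op" and its "data". carry_out: Moves the arm, as the interface text tells. Its arguments: {"type":"object","properties":{"moves":{"type":"array"},"squeeze":{"type":"number"}},"required":["moves"]}

```bash
mkdir -p pics; ls
python3 - <<'E'
from plant import r
import cv2,numpy as np
s=r.get_state();print(s['time_s'],s['tcp_pos'],s['eef_rot'],s['gripper_width'],r.tcp_to_grasp,s['contact_force'])
for n in ('top','side'):
    im=r.capture(n);cv2.imwrite(f'pics/{n}0.png',im)
    p=r.camera_params(n);R=cv2.Rodrigues(np.array(p['rvec'],float))[0];print(n,np.round(p['K'],1).tolist(),p['D'],(-R.T@np.array(p['tvec']).ravel()).round(3),R.round(2).tolist())
E
```

```text
pics
0.0 [0.18043156 0.64992559 0.22561968] [  94.58135219   89.90433197 -100.94003606] 0.08815878734713642 0.0188 [ 0.24458743  1.19430234 -1.13408391]
top [[490.2, 0.0, 317.3], [0.0, 490.2, 203.8], [0.0, 0.0, 1.0]] [-0.06894847  0.          0.          0.          0.        ] [0.371 0.012 1.63 ] [[0.02, -1.0, -0.0], [-0.99, -0.02, -0.1], [0.1, 0.0, -0.99]]
side [[408.5, 0.0, 317.8], [0.0, 408.5, 197.1], [0.0, 0.0, 1.0]] [-0.07324766  0.          0.          0.          0.        ] [ 0.372 -0.737  0.867] [[0.97, -0.25, -0.02], [-0.19, -0.67, -0.72], [0.17, 0.7, -0.7]]
```

View pics/top0.png

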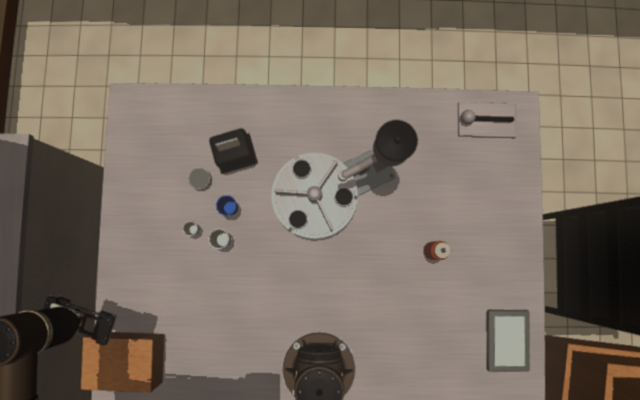

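View pics/side0.png

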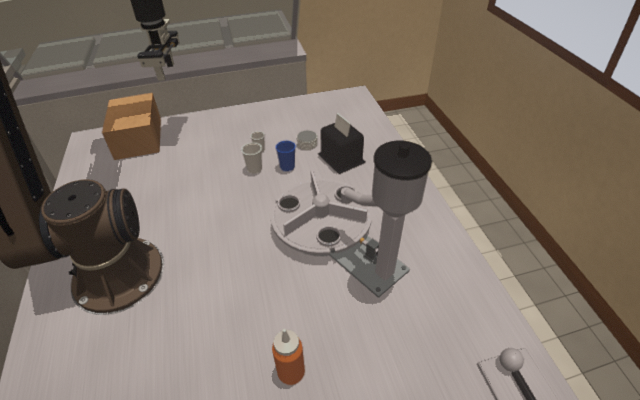

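The top view shows the larger white cup at (221,240). Its look-alikes are the smaller white cup at (192,229), the blue cup at (227,206) and the lids at (200,180). By the description I choose (221,240). The carousel hub is at (315,194) and the nests at about (302,168), (344,196) and (298,218).

```bash
cat > h.py <<'E'
import cv2,numpy as np
from plant import r
def cam(n):
    p=r.camera_params(n);R=cv2.Rodrigues(np.array(p['rvec'],float))[0]
    return np.array(p['K'],float),np.array(p['D'],float),R,np.array(p['tvec'],float).ravel(),p
def ray(c,uv,z):
    K,D,R,t,_=c
    q=cv2.undistortPoints(np.array([[uv]],float),K,D)[0,0]
    o=-R.T@t;d=R.T@np.array([q[0],q[1],1.]);return o+d*(z-o[2])/d[2]
def proj(c,P):
    K,D,R,t,_=c
    return cv2.projectPoints(np.array(P,float).reshape(-1,3),cv2.Rodrigues(R)[0],t,K,D)[0][:,0]
E
python3 - <<'E'
from h import *
im=cv2.imread('pics/top0.png');c=cam('top')
g=cv2.cvtColor(im,cv2.COLOR_BGR2GRAY)
# nests: dark blobs on carousel
m=((g<60)*255).astype('uint8')
n,l,st,ce=cv2.connectedComponentsWithStats(m[150:240,270:360])
for i in range(1,n):
    if st[i,4]>60:
        uv=ce[i]+[270,150];print('dark',uv.round(1),st[i],ray(c,uv,.052).round(4),ray(c,uv,.064).round(4))
for nm,uv,z in [('hub',(315,194),.11),('cupL',(221,239),.085),('cupS',(192,229),.06),('blue',(227,206),.085),('lids',(200,180),.036),('spout',(345,177),.19),('colTop',(397,141),.415),('bottle',(440,250),.185),('nap',(233,150),.114)]:
    print(nm,ray(c,uv,z).round(3))
a=cv2.resize(im[145:260,175:255],None,fx=5,fy=5,interpolation=cv2.INTER_CUBIC)
b=cv2.resize(im[145:245,265:345+65],None,fx=5,fy=5,interpolation=cv2.INTER_CUBIC)
cv2.imwrite('pics/c1.png',a[:,:]);cv2.imwrite('pics/c2.png',b)
E
```

```text
dark [301.2 168.1] [ 24  11  16  15 188] [0.6503 0.0706 0.052 ] [0.6482 0.0702 0.064 ]
dark [343.5 196.1] [ 66  39  16  15 192] [ 0.5609 -0.0684  0.052 ] [ 0.5595 -0.0678  0.064 ]
dark [297.5 218.7] [ 20  61  16  16 195] [0.4847 0.0789 0.052 ] [0.4838 0.0784 0.064 ]
hub [0.559 0.024 0.11 ]
cupL [0.413 0.317 0.085]
cupS [0.444 0.418 0.06 ]
blue [0.518 0.302 0.085]
lids [0.607 0.405 0.036]
spout [ 0.602 -0.065  0.19 ]
colTop [ 0.661 -0.184  0.415]
bottle [ 0.391 -0.349  0.185]
nap [0.693 0.285 0.114]
```

View pics/c1.png

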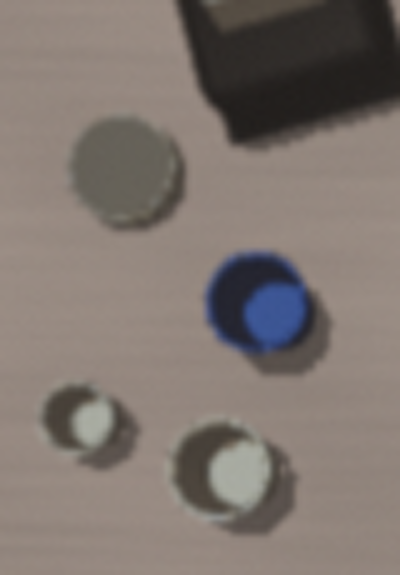

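View pics/c2.png

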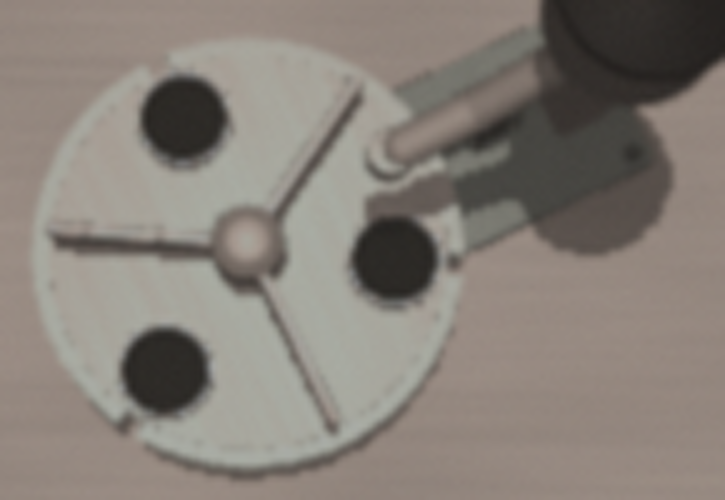

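Crop: the larger white cup has its rim centre at crop (221,470), which is px (219,238.5). Its rim is about 21 px, or 66 mm, so the choice checks out. Nest A (27°) is reached first at the latch (about −65°) by clockwise turning, and it is clear of the spout, so the cup goes there.

Run:
```python
from h import *
from scipy.spatial.transform import Rotation as Ro
c=cam('top');print('cup',ray(c,(218.9,238.5),.085).round(4))
cs=cam('side');print('proj side rim',proj(cs,ray(c,(218.9,238.5),.085)),'spout165',proj(cs,[.605,-.06,.165]))
s=r.get_state();R=Ro.from_euler('xyz',s['eef_rot'],degrees=True).as_matrix();print(R.round(3))
y=R[:,1];a=np.degrees(np.arctan2(y[1],y[0]));print('y dir',a)
for n in('K','D'):print(r.camera_params('wrist')[n])
```

```text
cup [0.4147 0.3242 0.085 ]
proj side rim [[251.13630819 147.71506094]] spout165 [[345.65278865 199.85676835]]
[[-0.    -0.268 -0.964]
 [-0.002 -0.964  0.268]
 [-1.     0.002 -0.   ]]
y dir -105.52149520801291
[[293.35428605   0.         320.19211981]
 [  0.         293.35428605 203.47508768]
 [  0.           0.           1.        ]]
[-0.02336503  0.          0.          0.          0.        ]
```

Request:
{"op": "carry_out", "data": {"moves": [[26,-36,0,0,0,0.092,100],[52,-72,0,0,0,0.184,100],[78,-108,0,0,0,0.276,100],[104,-145,0,0,0,0.368,100],[130,-181,0,0,0,0.46,100]], "squeeze": 8}}

```text
time_s: 0.6
tcp_pos: [0.3112, 0.4675, 0.2263]
eef_rot: [54.9, 90.0, -114.1]
contact_force: [0.2, -0.8, 0.7]
gripper_width: 0.0876
```

Request:
{"op": "carry_out", "data": {"moves": [[35,-48,-10,0,0,0.123,100],[70,-97,-20,0,0,0.246,100],[105,-145,-30,0,0,0.369,100],[105,-145,-35,0,0,0.369,100],[105,-145,-35,0,0,0.369,100]]}}

```text
time_s: 1.1
tcp_pos: [0.4163, 0.3206, 0.19]
eef_rot: [18.9, 89.8, -129.4]
contact_force: [-0.1, 0.3, 0.6]
gripper_width: 0.0874
```

Run:
```python
from h import *
s=r.get_state();c=cam('wrist');im=r.capture('wrist');cv2.imwrite('pics/w1.png',im)
print(s['time_s'],s['tcp_pos'],s['eef_rot'],s['contact_force'])
print(proj(c,[[.4147,.3242,.085],[.4147,.3242,0.003]]))
```

```text
1.1 [0.4162515  0.3205778  0.19000086] [  18.88381164   89.81535298 -129.35495757] [-0.1074589   0.33233304  0.56432138]
[[315.55992954 203.10512084]
 [316.47796838 183.30569205]]
```

View pics/w1.png

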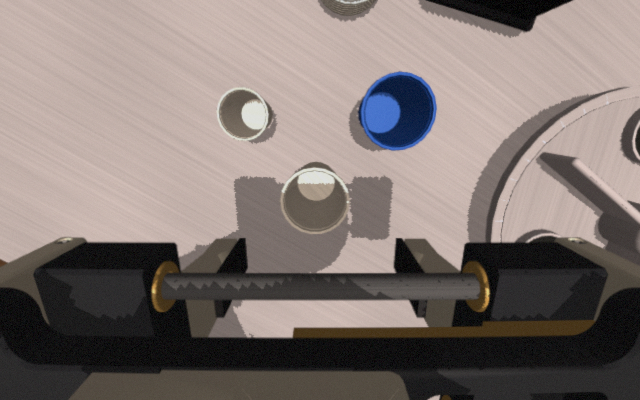

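The wrist view shows the chosen white cup centred at about (315,201), against a predicted (315.6,203.1), so they agree to about 2 mm. It also confirms it is larger than the white cup at (243,113). I'll get an exact centre from the rim ellipse.

Run:
```python
from h import *
c=cam('wrist');im=cv2.imread('pics/w1.png');hsv=cv2.cvtColor(im,cv2.COLOR_BGR2HSV)
# rim edge pixels by radial brightest/greenish: use low-saturation greenish vs pinkish counter
b,g,rr=[im[...,i].astype(int) for i in range(3)]
m=((g-rr>-2)&(g>95)).astype('uint8')*255
m[:, :270]=0;m[:,360:]=0;m[:155]=0;m[238:]=0
n,l,st,ce=cv2.connectedComponentsWithStats(m);i=1+st[1:,4].argmax()
pts=cv2.convexHull(cv2.findNonZero((l==i).astype('uint8')))
e=cv2.fitEllipse(pts);print(st[i],e,ray(c,e[0],.085).round(4), ray(c,(315,201),.085).round(4))
```

```text
[282 168  66  25 547] ((314.5386962890625, 198.27439880371094), (61.07331085205078, 66.98184204101562), 92.8904037475586) [0.4179 0.3292 0.085 ] [0.4159 0.3274 0.085 ]
```

Request:
{"op": "carry_out", "data": {"moves": [[-1,5,-10,0,0,0,100],[-1,5,-50,0,0,0,100],[-1,5,-90,0,0,0,100],[-1,5,-130,0,0,0,100],[-1,5,-154,0,0,0,100]]}}

```text
time_s: 1.65
tcp_pos: [0.4128, 0.3295, 0.0343]
eef_rot: [18.6, 89.8, -129.4]
contact_force: [-0.1, 0.2, -0.5]
gripper_width: 0.0874
```

Request:
{"op": "carry_out", "data": {"moves": [[0,0,0,0,0,0,50],[0,0,0,0,0,0,50],[0,0,0,0,0,0,50],[0,0,0,0,0,0,50],[0,0,0,0,0,0,50]], "squeeze": 8}}

```text
time_s: 2.15
tcp_pos: [0.4151, 0.3304, 0.0389]
eef_rot: [-153.3, 89.8, 58.7]
contact_force: [-0.8, 0.8, 2.0]
gripper_width: 0.0648
```

Request:
{"op": "carry_out", "data": {"moves": [[0,0,0,0,0,0,30],[0,0,0,0,0,0,30],[0,0,0,0,0,0,30]]}}

```text
time_s: 2.45
tcp_pos: [0.4153, 0.3304, 0.0388]
eef_rot: [-158.6, 89.8, 53.4]
contact_force: [-1.2, 0.6, 7.3]
gripper_width: 0.0651
```

Request:
{"op": "carry_out", "data": {"moves": [[0,0,0,0,0,0,30],[0,0,0,0,0,0,30],[0,0,0,0,0,0,30]]}}

```text
time_s: 2.75
tcp_pos: [0.4153, 0.3304, 0.0387]
eef_rot: [-158.8, 89.8, 53.2]
contact_force: [-2.1, 1.1, 6.9]
gripper_width: 0.0652
```

Run:
```python
from h import *
a=r.capture('wrist')[150:400,60:580];b=r.capture('side')[100:200,200:340]
b=cv2.resize(b,(350,250),interpolation=cv2.INTER_CUBIC)
cv2.imwrite('pics/w2.png',cv2.resize(np.hstack([a,b]),(800,230)))
s=r.get_state();print(s['tcp_pos'],s['contact_force'],s['gripper_width'])
```

```text
[0.41530869 0.33036204 0.03872792] [0.39983822 0.75011999 6.62589587] 0.06516192570712061
```

View pics/w2.png

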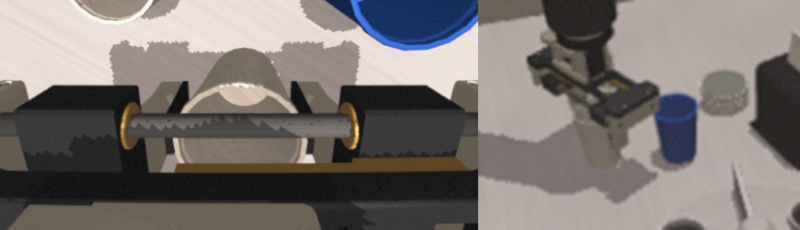

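The view shows the jaws around the rim, with the finger roots sitting on top of it, which explains the +7 N. I'll open, go up 15 mm and regrip.

Request:
{"op": "carry_out", "data": {"moves": [[0,0,0,0,0,0,100],[0,0,0,0,0,0,100],[0,0,0,0,0,0,100],[0,0,8,0,0,0,100],[0,0,15,0,0,0,100]]}}

```text
time_s: 3.35
tcp_pos: [0.4146, 0.3292, 0.053]
eef_rot: [37.6, 90.0, -110.4]
contact_force: [-0.2, -0.2, 0.4]
gripper_width: 0.0875
```

Request:
{"op": "carry_out", "data": {"moves": [[0,0,0,0,0,0,50],[0,0,0,0,0,0,50],[0,0,0,0,0,0,50],[0,0,0,0,0,0,50],[0,0,0,0,0,0,50]]}}

```text
time_s: 3.85
tcp_pos: [0.4146, 0.3292, 0.0524]
eef_rot: [42.1, 90.0, -105.9]
contact_force: [0.0, -1.9, 0.7]
gripper_width: 0.0655
```

Request:
{"op": "carry_out", "data": {"moves": [[0,0,10,0,0,0,50],[0,0,30,0,0,0,50],[0,0,60,0,0,0,50],[0,0,95,0,0,0,50],[0,0,120,0,0,0,50]]}}

```text
time_s: 4.35
tcp_pos: [0.4149, 0.3298, 0.1754]
eef_rot: [-162.2, 89.9, 49.8]
contact_force: [0.4, 0.9, -0.2]
gripper_width: 0.0652
```

Request:
{"op": "carry_out", "data": {"moves": [[20,-22,0,0,0,0,50],[47,-52,0,0,0,0,50],[74,-82,0,0,0,0,50],[101,-112,0,0,0,0,50],[128,-142,0,0,0,0,50]]}}

```text
time_s: 4.85
tcp_pos: [0.5434, 0.1862, 0.1734]
eef_rot: [-167.2, 90.0, 44.8]
contact_force: [0.6, 1.2, -1.2]
gripper_width: 0.0652
```

Request:
{"op": "carry_out", "data": {"moves": [[27,-30,0,0,0,0,50],[54,-60,0,0,0,0,50],[80,-90,0,0,0,0,50],[97,-107,0,0,0,0,50],[107,-117,0,0,0,0,50]]}}

```text
time_s: 5.35
tcp_pos: [0.6505, 0.0686, 0.1727]
eef_rot: [2.5, 90.0, -145.6]
contact_force: [-0.9, 0.2, -0.4]
gripper_width: 0.0655
```

Request:
{"op": "carry_out", "data": {"moves": [[0,0,0,0,0,0,50],[0,0,0,0,0,0,50]]}}

```text
time_s: 5.55
tcp_pos: [0.6492, 0.0706, 0.1726]
eef_rot: [-50.3, 90.0, 161.6]
contact_force: [-0.7, -0.9, -0.5]
gripper_width: 0.0652
```

Run:
```python
from h import *
s=r.get_state();c=cam('wrist');im=r.capture('wrist')
np.savez('w3.npz',R=c[2],t=c[3]);cv2.imwrite('pics/w3raw.png',im)
print(s['time_s'],s['tcp_pos'],s['contact_force'],s['gripper_width'])
N=np.array([.650,.0706]);th=np.linspace(0,2*np.pi,60)
P=[[N[0]+.0315*np.cos(a),N[1]+.0315*np.sin(a),.064] for a in th]
d=im.copy()
for q in proj(c,P): cv2.circle(d,tuple(int(v) for v in q),1,(0,0,255),-1)
cv2.imwrite('pics/w3.png',d)
```

```text
5.55 [0.64917924 0.07056419 0.17258776] [-0.67702334 -0.88782154 -0.51647419] 0.06524839387092604
```

View pics/w3.png

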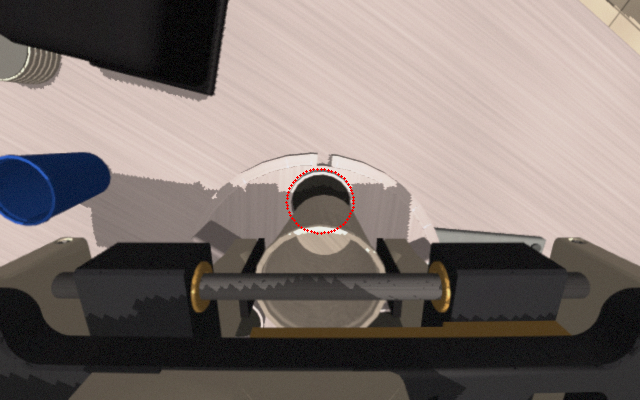

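The wrist view shows the nest ring centred at about (321,201), matching the projected red circle to 1–2 px, with the cup foot at about (322,215). One zoom will show whether the foot hangs true.

Run:
```python
from h import *
im=cv2.imread('pics/w3raw.png');c=list(cam('wrist'))
s=r.get_state();T=s['tcp_pos']
d=cv2.resize(im[150:270,250:395],None,fx=5,fy=5,interpolation=cv2.INTER_CUBIC)
def circ(x,y,rad,z,col):
    P=[[x+rad*np.cos(a),y+rad*np.sin(a),z] for a in np.linspace(0,6.28,90)]
    for q in proj(c,P): cv2.circle(d,tuple(int(v) for v in (q-[250,150])*5+2.5),1,col,-1)
circ(.65,.0706,.0315,.064,(0,0,255));circ(.65,.0706,.0285,.064,(0,0,255))
circ(T[0],T[1],.025,T[2]-.0524,(0,255,0));circ(T[0],T[1],.033,T[2]-.0524+.085,(255,0,255))
cv2.imwrite('pics/w3z.png',d)
R=c[2];print('cam x axis',R[0].round(2),'cam y',R[1].round(2))
```

```text
cam x axis [ 0.53 -0.85  0.  ] cam y [-0.81 -0.51  0.29]
```

View pics/w3z.png

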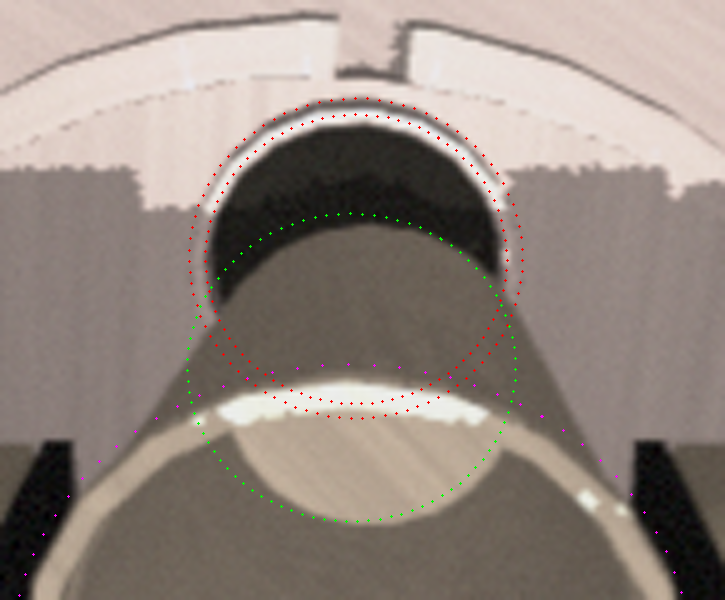

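The foot hangs about 2.4 mm to the right in the image (camera x) of the tool axis, with roughly 1–2° of tilt. The ring lies where predicted. I'll correct by (+0.5,+2) mm and lower, slowly at the end.

Request:
{"op": "carry_out", "data": {"moves": [[0.5,2,-10,0,0,0,50],[0.5,2,-25,0,0,0,50],[0.5,2,-40,0,0,0,50],[0.5,2,-47,0,0,0,50],[0.5,2,-50,0,0,0,50]]}}

```text
time_s: 6.1
tcp_pos: [0.6493, 0.0729, 0.1215]
eef_rot: [-13.4, 89.9, -161.3]
contact_force: [-0.2, 0.2, -0.2]
gripper_width: 0.0656
```

Request:
{"op": "carry_out", "data": {"moves": [[0,0,-2,0,0,0,50],[0,0,-4,0,0,0,50],[0,0,-6,0,0,0,50],[0,0,-8,0,0,0,50],[0,0,-10,0,0,0,50]]}}

```text
time_s: 6.6
tcp_pos: [0.6502, 0.0723, 0.1126]
eef_rot: [173.3, 90.0, 25.2]
contact_force: [-0.7, 0.7, -0.3]
gripper_width: 0.0652
```

Request:
{"op": "carry_out", "data": {"moves": [[0,0,-1,0,0,0,50],[0,0,-2,0,0,0,50],[0,0,-3,0,0,0,50],[0,0,-4,0,0,0,50],[0,0,-4,0,0,0,50]]}}

```text
time_s: 7.1
tcp_pos: [0.65, 0.0723, 0.1084]
eef_rot: [-14.9, 90.0, -162.9]
contact_force: [-0.2, 0.4, -1.2]
gripper_width: 0.0654
```

Request:
{"op": "carry_out", "data": {"moves": [[0,0,-1,0,0,0,50],[0,0,-2,0,0,0,50],[0,0,-3,0,0,0,50],[0,0,-3,0,0,0,50]]}}

```text
time_s: 7.5
tcp_pos: [0.65, 0.0723, 0.1054]
eef_rot: [-19.1, 90.0, -167.1]
contact_force: [0.1, -0.2, -0.6]
gripper_width: 0.0652
```

Request:
{"op": "carry_out", "data": {"moves": [[0,0,-1,0,0,0,50],[0,0,-1,0,0,0,50],[0,0,-2,0,0,0,50],[0,0,-2,0,0,0,50]]}}

```text
time_s: 7.9
tcp_pos: [0.6506, 0.0725, 0.1044]
eef_rot: [158.1, 89.9, 10.1]
contact_force: [-0.7, -0.9, 4.5]
gripper_width: 0.0653
```

Contact came at exactly the expected deck height (TCP 0.1044). I'll release and rise.

Request:
{"op": "carry_out", "data": {"moves": [[0,0,0,0,0,0,100],[0,0,0,0,0,0,100],[0,0,0,0,0,0,100],[0,0,0,0,0,0,100],[0,0,0,0,0,0,100]]}}

```text
time_s: 8.4
tcp_pos: [0.65, 0.0724, 0.1034]
eef_rot: [-8.9, 90.0, -156.9]
contact_force: [0.0, -0.5, -0.9]
gripper_width: 0.0873
```

Request:
{"op": "carry_out", "data": {"moves": [[0,0,5,0,0,0,100],[0,0,30,0,0,0,100],[0,0,60,0,0,0,100],[0,0,90,0,0,0,100],[0,0,110,0,0,0,100]]}}

```text
time_s: 8.9
tcp_pos: [0.6508, 0.0724, 0.2165]
eef_rot: [159.2, 89.8, 11.2]
contact_force: [1.1, 0.8, 0.5]
gripper_width: 0.0873
```

Run:
```python
from h import *
from scipy.spatial.transform import Rotation as Ro
s=r.get_state();im=r.capture('wrist');c=cam('wrist')
print(s['time_s'],s['tcp_pos'],s['contact_force'],s['gripper_width'],s['joints'])
R=Ro.from_euler('xyz',s['eef_rot'],degrees=True).as_matrix();print(R[:,1].round(3))
d=im.copy()
for z,rad,col in ((.064,.0315,(0,0,255)),(.137,.033,(0,255,0))):
    for q in proj(c,[[.65+rad*np.cos(a),.0706+rad*np.sin(a),z] for a in np.linspace(0,6.28,60)]): cv2.circle(d,tuple(int(v) for v in q),1,col,-1)
t=r.capture('top');t=cv2.resize(t[145:245,265:365],(400,400),interpolation=cv2.INTER_CUBIC)
cv2.imwrite('pics/w4.png',np.hstack([d[60:340,130:530][:280],t[60:340]]))
```

```text
8.9 [0.65080042 0.07243829 0.21653864] [1.12562418 0.77054539 0.5246702 ] 0.08732005647984364 [ 2.34036097e+01  1.89154268e+01 -3.05523880e+00  3.64724238e-02
 -6.78728096e+01  9.85775884e+01]
[ 0.53  -0.848  0.001]
```

View pics/w4.png

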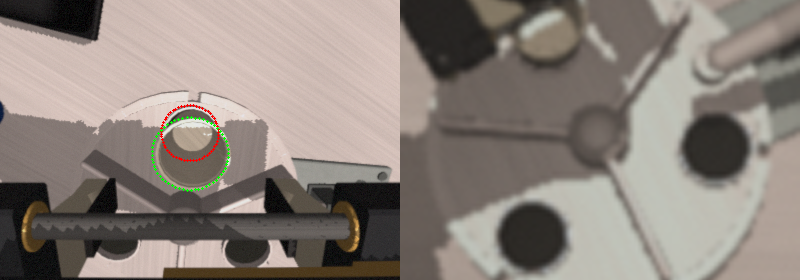

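The wrist view shows the cup standing in the nest, with its rim matching the expected green circle. The top crop shows the carousel unmoved and spoke at 87° at left. Next I go behind that spoke with shut fingers, the tool's y axis radial.

Request:
{"op": "carry_out", "data": {"moves": [[-22,12,0,0,0,-0.121,60],[-44,24,0,0,0,-0.243,20],[-66,37,0,0,0,-0.364,0],[-88,49,0,0,0,-0.486,0],[-110,61,0,0,0,-0.607,0]]}}

```text
time_s: 9.5
tcp_pos: [0.5389, 0.1336, 0.2131]
eef_rot: [19.2, 90.0, -163.9]
contact_force: [-0.6, 0.2, 0.2]
gripper_width: 0.0533
```

Request:
{"op": "carry_out", "data": {"moves": [[0,0,0,0,0,0,0],[0,0,-20,0,0,0,0],[0,0,-50,0,0,0,0],[0,0,-70,0,0,0,0],[0,0,-80,0,0,0,0]]}}

```text
time_s: 10.0
tcp_pos: [0.5392, 0.1327, 0.1314]
eef_rot: [30.2, 89.8, -152.5]
contact_force: [0.1, -1.0, -0.3]
gripper_width: 0.013
```

Run:
```python
from h import *
s=r.get_state();c=cam('top')
im=r.capture('top')
# project shut fingertip and spoke ends
print(s['tcp_pos'],s['contact_force'],s['gripper_width'])
T=s['tcp_pos']
w=cv2.resize(r.capture('wrist'),(480,300))
t=cv2.resize(im[140:240,265:371],(320,300),interpolation=cv2.INTER_CUBIC)
cv2.imwrite('pics/w5.png',np.hstack([w,t]))
```

```text
[0.53917994 0.132697   0.13142876] [ 0.08432652 -1.01615473 -0.32034549] 0.013031742729029126
```

View pics/w5.png

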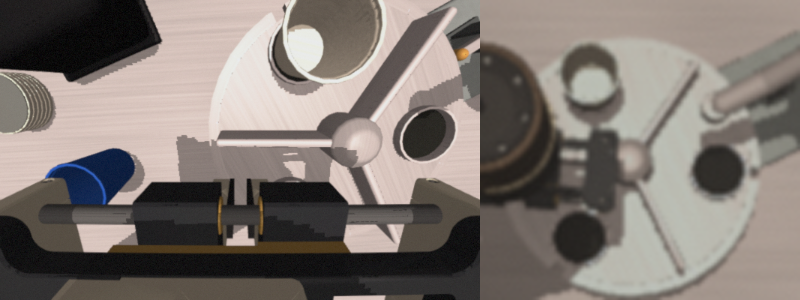

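The wrist view shows the spoke square ahead of the fingers and the cup in its nest beyond, with the way down clear. I'll go down to z = 0.075, then approach in +x.

Request:
{"op": "carry_out", "data": {"moves": [[0,0,-20,0,0,0,0],[0,0,-40,0,0,0,0],[0,0,-52,0,0,0,0],[0,0,-56,0,0,0,0],[0,0,-56,0,0,0,0]]}}

```text
time_s: 10.6
tcp_pos: [0.5404, 0.1334, 0.0778]
eef_rot: [103.3, 90.0, -79.5]
contact_force: [0.3, 0.1, 0.0]
gripper_width: 0.0004
```

Request:
{"op": "carry_out", "data": {"moves": [[2,0,0,0,0,0,0],[4,0,0,0,0,0,0],[6,0,0,0,0,0,0],[8,0,0,0,0,0,0],[10,0,0,0,0,0,0]]}}

```text
time_s: 11.1
tcp_pos: [0.5504, 0.1334, 0.0778]
eef_rot: [-150.9, 90.0, 26.3]
contact_force: [0.8, 0.2, 0.2]
gripper_width: 0.0004
```

Request:
{"op": "carry_out", "data": {"moves": [[2,0,0,0,0,0,0],[4,0,0,0,0,0,0],[6,0,0,0,0,0,0],[8,0,0,0,0,0,0],[10,0,0,0,0,0,0]]}}

```text
time_s: 11.6
tcp_pos: [0.5582, 0.133, 0.0773]
eef_rot: [16.7, 89.8, -166.1]
contact_force: [-9.0, 2.4, 5.8]
gripper_width: 0.0004
```

Run:
```python
import numpy as np
p=lambda d:106.5*np.array([np.cos(np.radians(92.6-d)),np.sin(np.radians(92.6-d))])
d0=0
for n,st in [(5,1.5)]+[(5,3)]*4+[(5,2.5)]+[(5,.8)]*5:
    print(d0,[(*(p(d0+st*k)-p(d0)).round(1).tolist(),round(-np.radians(st*k),3)) for k in range(1,n+1)]);d0+=n*st
```

```text
0 [(2.8, 0.1, np.float64(-0.026)), (5.6, 0.1, np.float64(-0.052)), (8.4, 0.1, np.float64(-0.079)), (11.1, -0.1, np.float64(-0.105)), (13.9, -0.3, np.float64(-0.131))]
7.5 [(5.5, -0.6, np.float64(-0.052)), (11.0, -1.5, np.float64(-0.105)), (16.5, -2.7, np.float64(-0.157)), (21.9, -4.2, np.float64(-0.209)), (27.2, -6.0, np.float64(-0.262))]
22.5 [(5.2, -2.0, np.float64(-0.052)), (10.3, -4.3, np.float64(-0.105)), (15.2, -6.9, np.float64(-0.157)), (20.0, -9.7, np.float64(-0.209)), (24.7, -12.8, np.float64(-0.262))]
37.5 [(4.5, -3.3, np.float64(-0.052)), (8.8, -6.8, np.float64(-0.105)), (12.9, -10.6, np.float64(-0.157)), (16.8, -14.6, np.float64(-0.209)), (20.5, -18.7, np.float64(-0.262))]
52.5 [(3.5, -4.4, np.float64(-0.052)), (6.7, -8.9, np.float64(-0.105)), (9.7, -13.6, np.float64(-0.157)), (12.5, -18.4, np.float64(-0.209)), (15.0, -23.4, np.float64(-0.262))]
67.5 [(1.9, -4.2, np.float64(-0.044)), (3.6, -8.6, np.float64(-0.087)), (5.1, -13.0, np.float64(-0.131)), (6.4, -17.4, np.float64(-0.175)), (7.5, -21.9, np.float64(-0.218))]
80.0 [(0.3, -1.5, np.float64(-0.014)), (0.6, -2.9, np.float64(-0.028)), (0.9, -4.4, np.float64(-0.042)), (1.1, -5.8, np.float64(-0.056)), (1.4, -7.3, np.float64(-0.07))]
84.0 [(0.2, -1.5, np.float64(-0.014)), (0.4, -2.9, np.float64(-0.028)), (0.6, -4.4, np.float64(-0.042)), (0.7, -5.9, np.float64(-0.056)), (0.9, -7.4, np.float64(-0.07))]
88.0 [(0.1, -1.5, np.float64(-0.014)), (0.2, -3.0, np.float64(-0.028)), (0.3, -4.5, np.float64(-0.042)), (0.3, -5.9, np.float64(-0.056)), (0.3, -7.4, np.float64(-0.07))]
92.0 [(0.0, -1.5, np.float64(-0.014)), (-0.0, -3.0, np.float64(-0.028)), (-0.0, -4.5, np.float64(-0.042)), (-0.1, -5.9, np.float64(-0.056)), (-0.2, -7.4, np.float64(-0.07))]
96.0 [(-0.1, -1.5, np.float64(-0.014)), (-0.2, -3.0, np.float64(-0.028)), (-0.4, -4.4, np.float64(-0.042)), (-0.5, -5.9, np.float64(-0.056)), (-0.7, -7.4, np.float64(-0.07))]
```

Request:
{"op": "carry_out", "data": {"moves": [[2.8,0.1,0,0,0,-0.026,0],[5.6,0,0,0,0,-0.052,0],[8.4,-0.1,0,0,0,-0.079,0]]}}

```text
time_s: 11.9
tcp_pos: [0.5665, 0.133, 0.0773]
eef_rot: [17.8, 89.8, -169.6]
contact_force: [-9.6, 2.4, 6.3]
gripper_width: 0.0006
```

```bash
cat > nb.py <<'E'
from h import *
def nests():
    im=r.capture('top');c=cam('top');g=cv2.cvtColor(im,cv2.COLOR_BGR2GRAY)
    n,l,st,ce=cv2.connectedComponentsWithStats(((g<60)*255).astype('uint8')[150:240,270:360])
    for i in range(1,n):
        if 100<st[i,4]<230 and max(st[i,2:4])<19:
            p=ray(c,ce[i]+[270,150],.052)-[.5653,.027,0];print('nest r,ang',np.hypot(*p[:2]).round(4),np.degrees(np.arctan2(p[1],p[0])).round(1),st[i,4])
    s=r.get_state();print(s['time_s'],s['tcp_pos'].round(4),s['contact_force'].round(1),s['moment'].round(2))
E
python3 -c "import nb;nb.nests();nb.nests()"
```

```text
nest r,ang 0.0953 -100.5 183
nest r,ang 0.0957 139.0 201
11.95 [0.567  0.133  0.0773] [-5.   0.7  2.2] [ 0.08  1.97 -0.1 ]
nest r,ang 0.0956 -100.8 183
nest r,ang 0.0959 138.5 205
12.0 [0.5671 0.133  0.0773] [-5.2  1.1  3.7] [ 0.39  2.06 -0.07]
```

The carousel turns under the push (nests moved −8°) with steady forces of about 6 N. I'll follow the arc.

Request:
{"op": "carry_out", "data": {"moves": [[4.7,-0.2,0,0,0,-0.044,0],[9.3,-0.7,0,0,0,-0.087,0],[13.9,-1.3,0,0,0,-0.131,0],[18.5,-2.2,0,0,0,-0.175,0],[23,-3.2,0,0,0,-0.218,0]]}}

```text
time_s: 12.5
tcp_pos: [0.5893, 0.1298, 0.0772]
eef_rot: [30.3, 89.8, -169.7]
contact_force: [-9.3, 2.8, 7.7]
gripper_width: 0.0006
```

Run:
```python
import numpy as np
p=lambda d:106.5*np.array([np.cos(np.radians(92.6-d)),np.sin(np.radians(92.6-d))])
d0=17
for n,st in [(5,2.5)]*4+[(5,1.6)]+[(5,.5)]*6:
    print(d0,[(*(p(d0+st*k)-p(d0)).round(1).tolist(),float(round(-np.radians(st*k),3))) for k in range(1,n+1)]);d0+=n*st
import nb;nb.nests()
```

```text
17 [(4.5, -1.3, -0.044), (8.9, -2.7, -0.087), (13.2, -4.3, -0.131), (17.5, -6.2, -0.175), (21.7, -8.2, -0.218)]
29.5 [(4.1, -2.2, -0.044), (8.1, -4.6, -0.087), (12.0, -7.1, -0.131), (15.8, -9.8, -0.175), (19.4, -12.7, -0.218)]
42.0 [(3.5, -3.0, -0.044), (6.9, -6.2, -0.087), (10.2, -9.5, -0.131), (13.3, -13.0, -0.175), (16.2, -16.6, -0.218)]
54.5 [(2.8, -3.7, -0.044), (5.4, -7.6, -0.087), (7.9, -11.5, -0.131), (10.1, -15.6, -0.175), (12.2, -19.7, -0.218)]
67.0 [(1.2, -2.7, -0.028), (2.4, -5.4, -0.056), (3.5, -8.2, -0.084), (4.5, -11.0, -0.112), (5.5, -13.8, -0.14)]
75.0 [(0.3, -0.9, -0.009), (0.5, -1.8, -0.017), (0.8, -2.7, -0.026), (1.1, -3.6, -0.035), (1.3, -4.5, -0.044)]
77.5 [(0.2, -0.9, -0.009), (0.5, -1.8, -0.017), (0.7, -2.7, -0.026), (0.9, -3.6, -0.035), (1.1, -4.5, -0.044)]
80.0 [(0.2, -0.9, -0.009), (0.4, -1.8, -0.017), (0.6, -2.7, -0.026), (0.7, -3.6, -0.035), (0.9, -4.6, -0.044)]
82.5 [(0.2, -0.9, -0.009), (0.3, -1.8, -0.017), (0.5, -2.8, -0.026), (0.6, -3.7, -0.035), (0.7, -4.6, -0.044)]
85.0 [(0.1, -0.9, -0.009), (0.2, -1.8, -0.017), (0.3, -2.8, -0.026), (0.4, -3.7, -0.035), (0.5, -4.6, -0.044)]
87.5 [(0.1, -0.9, -0.009), (0.1, -1.9, -0.017), (0.2, -2.8, -0.026), (0.3, -3.7, -0.035), (0.3, -4.6, -0.044)]
nest r,ang 0.0953 -112.8 181
nest r,ang 0.0953 126.8 206
12.55 [0.5902 0.1296 0.0772] [-3.5 -1.4  0.7] [-0.37  1.41 -0.01]
```

Request:
{"op": "carry_out", "data": {"moves": [[4.5,-1.3,0,0,0,-0.044,0],[8.9,-2.7,0,0,0,-0.087,0],[13.2,-4.3,0,0,0,-0.131,0],[17.5,-6.2,0,0,0,-0.175,0],[21.7,-8.2,0,0,0,-0.218,0]]}}

```text
time_s: 13.05
tcp_pos: [0.611, 0.1218, 0.0771]
eef_rot: [38.2, 89.8, -174.2]
contact_force: [-8.2, 3.1, 5.4]
gripper_width: 0.0004
```

Request:
{"op": "carry_out", "data": {"moves": [[4.1,-2.2,0,0,0,-0.044,0],[8.1,-4.6,0,0,0,-0.087,0],[12,-7.1,0,0,0,-0.131,0],[15.8,-9.8,0,0,0,-0.175,0],[19.4,-12.7,0,0,0,-0.218,0]]}}

```text
time_s: 13.55
tcp_pos: [0.6305, 0.1093, 0.0772]
eef_rot: [47.1, 89.8, -177.8]
contact_force: [-9.0, 4.5, 5.4]
gripper_width: 0.0002
```

Request:
{"op": "carry_out", "data": {"moves": [[3.5,-3,0,0,0,-0.044,0],[6.9,-6.2,0,0,0,-0.087,0],[10.2,-9.5,0,0,0,-0.131,0],[13.3,-13,0,0,0,-0.175,0],[16.2,-16.6,0,0,0,-0.218,0]]}}

```text
time_s: 14.05
tcp_pos: [0.6467, 0.0931, 0.0772]
eef_rot: [51.9, 89.8, 174.5]
contact_force: [-7.5, 4.8, 5.2]
gripper_width: 0.0007
```

Request:
{"op": "carry_out", "data": {"moves": [[2.8,-3.7,0,0,0,-0.044,0],[5.4,-7.6,0,0,0,-0.087,0],[7.9,-11.5,0,0,0,-0.131,0],[10.1,-15.6,0,0,0,-0.175,0],[12.2,-19.7,0,0,0,-0.218,0]]}}

```text
time_s: 14.55
tcp_pos: [0.6592, 0.0739, 0.0771]
eef_rot: [52.2, 89.8, 162.3]
contact_force: [-7.9, 8.2, 5.6]
gripper_width: 0.0004
```

```bash
python3 -c "import nb;nb.nests()"
```

```text
nest r,ang 0.0955 -161.7 183
14.6 [0.6597 0.0732 0.0772] [-2.4  1.   0.1] [ 0.7   0.95 -0.06]
```

Request:
{"op": "carry_out", "data": {"moves": [[1.2,-2.7,0,0,0,-0.028,0],[2.4,-5.4,0,0,0,-0.056,0],[3.5,-8.2,0,0,0,-0.084,0],[4.5,-11,0,0,0,-0.112,0],[5.5,-13.8,0,0,0,-0.14,0]]}}

```text
time_s: 15.1
tcp_pos: [0.6651, 0.0604, 0.0772]
eef_rot: [45.9, 89.8, 148.0]
contact_force: [-5.9, 8.0, 3.4]
gripper_width: 0.0007
```

Request:
{"op": "carry_out", "data": {"moves": [[0.3,-0.9,0,0,0,-0.009,0],[0.5,-1.8,0,0,0,-0.017,0],[0.8,-2.7,0,0,0,-0.026,0],[1.1,-3.6,0,0,0,-0.035,0],[1.3,-4.5,0,0,0,-0.044,0]]}}

```text
time_s: 15.6
tcp_pos: [0.6665, 0.0562, 0.0772]
eef_rot: [40.7, 89.8, 140.3]
contact_force: [-6.2, 8.8, 3.0]
gripper_width: 0.0001
```

```bash
python3 -c "import nb;nb.nests()"
```

```text
nest r,ang 0.0957 -171.8 184
15.65 [0.6665 0.056  0.0771] [-5.4  7.5  2.8] [ 2.67  1.99 -0.18]
```

Request:
{"op": "carry_out", "data": {"moves": [[0.2,-0.9,0,0,0,-0.009,0],[0.5,-1.8,0,0,0,-0.017,0],[0.7,-2.7,0,0,0,-0.026,0],[0.9,-3.6,0,0,0,-0.035,0],[1.1,-4.5,0,0,0,-0.044,0]]}}

```text
time_s: 16.15
tcp_pos: [0.6678, 0.0515, 0.0772]
eef_rot: [45.2, 89.9, 142.3]
contact_force: [-4.4, 6.2, 2.1]
gripper_width: 0.0007
```

Request:
{"op": "carry_out", "data": {"moves": [[0.2,-0.9,0,0,0,-0.009,0],[0.4,-1.8,0,0,0,-0.017,0],[0.6,-2.7,0,0,0,-0.026,0],[0.7,-3.6,0,0,0,-0.035,0]]}}

```text
time_s: 16.55
tcp_pos: [0.6686, 0.0475, 0.0771]
eef_rot: [56.3, 89.9, 151.5]
contact_force: [-2.9, 4.4, 1.7]
gripper_width: 0.0005
```

Request:
{"op": "carry_out", "data": {"moves": [[0.1,-0.6,0,0,0,-0.006,0],[0.2,-1.2,0,0,0,-0.012,0],[0.3,-1.8,0,0,0,-0.018,0]]}}

```text
time_s: 16.85
tcp_pos: [0.6701, 0.0447, 0.0775]
eef_rot: [-63.9, 90.0, 30.2]
contact_force: [-0.1, 2.4, 0.8]
gripper_width: 0.0004
```

```bash
python3 -c "import nb;nb.nests()"
```

```text
nest r,ang 0.0958 -178.3 188
16.9 [0.6701 0.0447 0.0775] [-0.4  1.4 -1.5] [0.66 0.09 0.01]
```

The force fell away, so the latch roller seems to be drawing the carousel into the notch. I'll continue in tiny steps and watch for stiffening.

Request:
{"op": "carry_out", "data": {"moves": [[0.1,-0.6,0,0,0,-0.006,0],[0.1,-1.2,0,0,0,-0.012,0],[0.1,-1.2,0,0,0,-0.012,0]]}}

```text
time_s: 17.2
tcp_pos: [0.6703, 0.0436, 0.0775]
eef_rot: [-67.2, 90.0, 26.2]
contact_force: [0.8, 2.1, -1.4]
gripper_width: 0.0006
```

Request:
{"op": "carry_out", "data": {"moves": [[0.1,-0.6,0,0,0,-0.006,0],[0.1,-1.2,0,0,0,-0.012,0],[0.1,-1.2,0,0,0,-0.012,0]]}}

```text
time_s: 17.5
tcp_pos: [0.6705, 0.043, 0.0776]
eef_rot: [-45.2, 89.9, 47.5]
contact_force: [0.4, 5.0, -2.6]
gripper_width: 0.0001
```

```bash
python3 -c "import nb;nb.nests()"
```

```text
nest r,ang 0.0959 -179.1 187
17.55 [0.6705 0.043  0.0776] [ 1.4  5.6 -2.2] [ 2.09 -0.44 -0.04]
```

Request:
{"op": "carry_out", "data": {"moves": [[0,-0.5,0,0,0,-0.004,0],[0,-0.5,0,0,0,-0.004,0]]}}

```text
time_s: 17.75
tcp_pos: [0.6705, 0.0429, 0.0776]
eef_rot: [-40.9, 89.9, 51.6]
contact_force: [0.9, 7.3, -1.0]
gripper_width: 0.0005
```

Request:
{"op": "carry_out", "data": {"moves": [[0,-0.5,0,0,0,-0.004,0],[0,-0.5,0,0,0,-0.004,0]]}}

```text
time_s: 17.95
tcp_pos: [0.6706, 0.0428, 0.0776]
eef_rot: [-38.2, 89.9, 54.1]
contact_force: [0.6, 8.4, -1.6]
gripper_width: 0.0005
```

Run:
```python
import nb;from h import *
nb.nests()
s=cv2.resize(r.capture('side')[160:280,270:420],None,fx=3,fy=3,interpolation=cv2.INTER_CUBIC)
t=cv2.resize(r.capture('top')[150:240,270:370],(400,360),interpolation=cv2.INTER_CUBIC)
cv2.imwrite('pics/e1.png',np.hstack([s[:360],t])[:, :800] if 0 else cv2.resize(np.hstack([s[:360],t]),(800,339)))
```

```text
nest r,ang 0.0958 -179.1 188
18.0 [0.6705 0.0428 0.0776] [ 0.1  8.5 -0.9] [ 3.24 -0.31 -0.06]
```

View pics/e1.png

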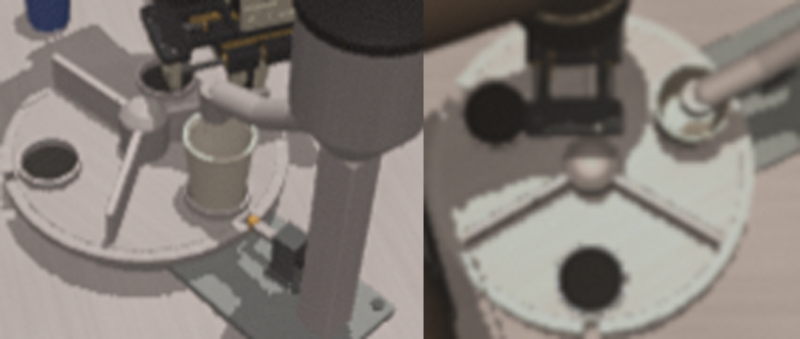

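The TCP has stopped and the force is growing while the carousel stays at the same angle. The side view shows the brass pin, at crop (253,220), in the rim notch with the cup beneath the spout. I'll back off and lift, then verify the pin travel against the first side image.

Request:
{"op": "carry_out", "data": {"moves": [[0,2,0,0,0,0,0],[0,8,0,0,0,0,0],[0,18,0,0,0,0,0],[0,28,0,0,0,0,0],[0,28,20,0,0,0,0]]}}

```text
time_s: 18.6
tcp_pos: [0.6682, 0.0703, 0.0949]
eef_rot: [102.8, 89.7, -164.9]
contact_force: [-0.8, 0.3, 0.2]
gripper_width: 0.0005
```

Request:
{"op": "carry_out", "data": {"moves": [[0,5,40,0,0,0,0],[0,20,80,0,0,0,0],[-10,50,120,0,0,0,0],[-30,90,130,0,0,0,0],[-50,130,130,0,0,0,0]]}}

```text
time_s: 19.1
tcp_pos: [0.6206, 0.2013, 0.2308]
eef_rot: [-65.8, 89.7, 26.4]
contact_force: [1.0, -0.2, -0.3]
gripper_width: 0.0006
```

Run:
```python
import nb;from h import *
nb.nests();b=r.capture('side');a=cv2.imread('pics/side0.png');cs=cam('side')
for im in(a,b):
    h=cv2.cvtColor(im,cv2.COLOR_BGR2HSV);m=cv2.inRange(h,(8,130,90),(28,255,255))[215:285,330:410]
    M=cv2.moments(m,True);print(M['m00'],M['m10']/max(M['m00'],1)+330,M['m01']/max(M['m00'],1)+215)
A=np.radians(-59.4);C=np.array([.5653,.027]);u=np.array([np.cos(A),np.sin(A)])
print('proj pin on rim / 8mm in',proj(cs,[[*(C+.146*u),.045],[*(C+.138*u),.045]]).round(1).tolist())
z=[cv2.resize(i[205:275,320:400],(400,350),interpolation=cv2.INTER_CUBIC) for i in(a,b)]
cv2.imwrite('pics/e2.png',np.hstack(z))
```

```text
nest r,ang 0.0953 61.2 176
nest r,ang 0.096 -179.1 179
19.15 [0.6175 0.2063 0.2294] [-2.3  0.6 -1.4] [0.37 0.38 0.02]
10.0 361.5 239.5
6.0 359.0 237.5
proj pin on rim / 8mm in [[361.5, 240.2], [359.2, 238.6]]
```

View pics/e2.png

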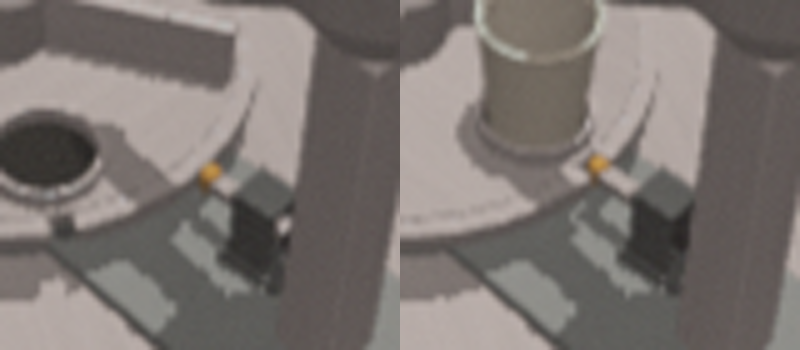

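The pin has moved (−2.5,−2.0) px, against (−2.3,−1.6) expected for an 8 mm drop. The cup stands upright in its nest and the arm is clear, so I'm handing in.

```bash
python3 -c "
from plant import r
print(r.close_job())"
```

```text
the job is handed in; nothing more can be done
None
```

The cup is standing in a nest under the spout with the latch in its notch, and I handed the job in at about 19 s. No verdict was reported.

**What I did:** I gripped the larger white cup, moved it to the nest that clockwise turning would bring to the latch first, set it down and let go. I then pushed the spoke behind it with shut fingers, turning the carousel about 86.5° clockwise until it blocked, and backed the arm off.

**Last checks:**
- **Latch:** after backing off, the carousel stayed at the same angle. The brass pin had moved (−2.5, −2.0) px against (−2.3, −1.6) px expected for its full 8 mm drop, but the pin is only a few pixels wide.
- **Cup:** it looks upright in the nest. By my estimate its middle is about 10 mm from the spout's line, which is inside the 16 mm limit and fits a latch offset near its 15 mm maximum. The nest angles come from the top camera, good to about 1°.
- **Forces:** the highest total I saw was about 13 N by the wrist reading, which I only read at the end of each move.

**What went wrong or disagreed:**
- The first grip was too low. The finger roots pressed on the rim with about 7 N, so I regripped 15 mm higher before lifting.
- While pushing, the wrist showed 5–8 N upward that I could not explain. It eased as the push slowed.
- I did not check the bystanders again at the end. I never steered the arm into them and saw no unexpected forces near them.

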